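# Hang the headset on its stand and slide it home

### The arm

A 6-joint arm with a two-finger parallel gripper is mounted at the origin on the work surface. World frame = base frame: x ahead of the robot, y to its left, z up, the work surface at z = 0. Lengths are in m, angles in rad, forces in N, time in s.
With the tool pointing down it reaches from about 0.225 to 0.875 m from the base axis. Payload 3.4 kg.
Tool frame: the origin (TCP) lies midway between the tips of the shut fingers; the grasp point (between the pads) lies 19 mm behind it (pinch_z is the distance from the TCP to the grasp point, in m); z points along the fingers, y is the line along which they close (so a half turn about z gives the same grasp; the last joint's range is limited). The gripper opens to 85 mm and grips with 20 to 120 N. Pads are 22 mm wide; open, the fingers measure 114 mm over their backs; the gripper's body (76 mm by 85 mm) begins 54 mm behind the grasp point. The pads swing forward as they close: fully open they stand 13 mm farther back than shut.
Start: joints at [-1.326, 0.276, 1.505, -0, 1.361, -0.121], TCP at [0.206, -0.537, 0.231] pointing down, gripper open.
Joint ranges: [-2.89, 2.89], [-0.75, 2.08], [0.22, 2.7], [-1.18, 4.32], [0.11, 2.71], [-2.7, 2.7]. Speed limits (rad/s): [2.57, 2.57, 3.14, 3.14, 3.14, 3.14].

### API

Orientations are given as a unit quaternion [w, x, y, z].
In Python, from rig import get_state, get_image, sign_off, pinch_z gives the robot as it stands.
- The arm moves only by the tool send_rows, never from a script. Its argument "steps" is one flat list of numbers, 5 for each row, row after row: the gripper's target within -1 to 1 (fully open at 1, half-way at 0, shut at -1), then the shift along the tool's x, y, z in cm, then the turn about the tool's z in degrees. In form: [gripper, x, y, z, roll, gripper, x, y, z, roll, ...]. A call has 1 to 12 rows; each row shifts and turns the commanded pose from where the row before left it, along the tool's axes as they then stand; what a row does not reach is not made up. A row lasts 1/10 s, in which the tool goes at most 50 mm and 8.59 degrees, less where a joint would pass 70% of its speed; a pose out of reach is approached as far as the arm can. A call is refused whole if a number of a shift passes 5 or a number of a turn 8.59, either way. A call with a gripper value outside its range is refused whole. The fingers move at their own pace and stop on an object; "newtons" is the grip in N (left out, the last holds). Time passes only in rows, so rows that do not move let the fingers close. It gives the time, the measured TCP pose, the force, the opening and the grip force at its end, in the units of the state.
- get_state(): the state, without advancing time (a new reading comes with each control period).
- get_image(name): name is "scene" or "top" or "wrist"; returns a dict with "color" (400x640x3 uint8, red, green, blue), "mtx" (3x3 intrinsics, pixels), "k1" (the pictures are not rectified: a ray, as slopes to the right and down, at radius r is drawn at 1 + k1 r^2 times it, then the intrinsics apply), "T" (4x4, takes a point from camera to world coordinates); the wrist camera has in their place "mount" (4x4, takes a point from camera to tool coordinates, whose origin is the TCP and whose axes are the flange's). Camera axes: x right, y down, z forward; pixel columns grow to the right and rows downward; lengths in m; the calibration is good to about 2 mm. A picture is of the moment at which its call begins: read the wrist's pose just before it. There is no depth.
- sign_off(): hands the job in; it is judged then, once.
The state is a dict: "clock": time; "qpos": joint angles; "qd": joint speeds; "effort": joint torques, N m; "position": TCP position; "ee_rot": TCP orientation; "contact_force": force on the tool from outside, world axes, zero at the start; "moment": the same for the moment, N m; "width": finger opening in m; "gripper_force": force on a finger pad.
Only numpy, scipy, OpenCV 4.12 (cv2) and the standard library are available. Lean on these libraries where they do the work, as an engineer would, in place of code of your own. Each camera call takes 0.05 s, during which the arm holds its last target. There are 200 camera calls.

### The job

Hang the headset that stands on the desk over the bar of the headset stand: set its crown pad down gently on the front half of the bar (do not drop it or press hard) and let go, then slide it back along the bar until the headband is right up against the end plate. Leave it hanging straight down and free, and do not disturb the mug, the stapler or the note block.

Things in the scene. Friction and masses are not known exactly. Their poses are not given: they have to be found in the camera images.
- headset: Loose black rigid headset, 175-350 g, an arch 173 mm tall, 190 wide (y), standing on its cups. Origin: centre of the flat underside of the crown pad, 155 mm above the cups' undersides; z up, y cup to cup. Crown pad: 30 mm in x (grip width), 52 in y, 18 tall, all above the origin. Its underside rests on the bar: fingers reaching below it there would meet the bar. Either way round will do.
- headset_foot (a point): Point midway between the two ear cups, level with their undersides, 155 mm under the crown pad's underside. Cups are 64 mm in x, 80 mm tall; the free gap between their cushions is 102 mm. Beside the crown pad the band is 24 mm wide, 7 mm thick, sloping down to the cups. A thin folded microphone boom lies outside the +y cup and arm.
- stand: Fixed headset stand, steel foot 190 x 120 x 12 mm. Origin: on the desk under the bar; z up. A level 16 mm round bar lies along x at y = 0, from its free front end at x = -82 mm (towards the robot) to x = +70 mm. Rigid post at the rear, x = +92 mm. The post is telescopic: the bar's top is anywhere from 190 to 235 mm above the desk, not reported: feel or look for it.
- stand_front (a point): Point on the desk straight below the bar's free end (stand x = -82 mm). The end carries a round cap, 28 mm in diameter and 6 mm long, so it stands 6 mm proud of the bar. The bar is open from this end: the arch can pass over it along the bar. The front half of the bar is from here to the stand's origin.
- stand_home (a point): Point on the desk straight below where the crown pad's centre lies when the headband is against the end plate (stand x = +55 mm). The upright end plate's front face is 15 mm behind it (x = +70 mm); the plate is 60 mm wide and rises 70 mm above the bar's top, so an open gripper does not fit next to it.
- mug: White mug, 80 mm across, 88 mm tall, origin under its centre. Leave alone.
- stapler: Black stapler lying along its x, 140 x 36 mm, about 58 mm tall, origin under its centre. Leave alone.
- noteblock: Square block of note paper, 76 x 76 x 32 mm, origin under its centre. Leave alone.
Things that resemble listed ones, but are neither listed nor needed, are in the scene too. Of the things that look like the headset, the smaller one is meant.

How it is judged:
By the outcome, as a careful person would: the job done as asked, in the order asked, and still so for the second after the job is handed in, with the robot touching nothing.
It also fails if it takes over 61 s, if anything falls off the work surface, if the arm or the gripper's body presses on something with over 40 N, if the wrist force passes 120 N, or if a joint passes its speed limit or range.

## Working session

There is one attempt and no reset: what is moved stays moved. The work goes in short steps, Python scripts to look and compute and a tool call to move; the robot and the scene stay as the last step left them, time stands still between calls to the robot, and variables do not carry over. Pictures are saved under pics/ and viewed, at most 10 in all, crops included, and the job is handed in when it is done.

Besides the shell and the picture viewer there is one more tool, called after "Call:" in YAML: its name, and indented under it one key for each argument. send_rows: Moves the arm, as the interface text tells. Its arguments: {"type":"object","properties":{"steps":{"type":"array"},"newtons":{"type":"number"}},"required":["steps"]}

```bash
mkdir -p pics
cat > h.py <<'E'
import numpy as np, cv2
from rig import get_state, get_image, sign_off, pinch_z
from scipy.spatial.transform import Rotation as R
def Tw(s=None):
    s=s or get_state(); q=s["ee_rot"]; T=np.eye(4)
    T[:3,:3]=R.from_quat([q[1],q[2],q[3],q[0]]).as_matrix(); T[:3,3]=s["position"]; return T
def grab(name):
    T0=Tw() if name=="wrist" else None
    d=get_image(name)
    d["Tc"]=T0@d["mount"] if name=="wrist" else d["T"]
    return d
def ray(d,u,v):
    m=d["mtx"]; x=(u-m[0,2])/m[0,0]; y=(v-m[1,2])/m[1,1]
    rd=np.hypot(x,y); r=rd
    for _ in range(30): r=rd/(1+d["k1"]*r*r)
    s=r/rd if rd>0 else 1
    T=d["Tc"]; return T[:3,3], T[:3,:3]@np.array([x*s,y*s,1])
def onz(d,u,v,z):
    o,r=ray(d,u,v); return o+r*(z-o[2])/r[2]
def tri(*obs):
    A=np.zeros((3,3));b=np.zeros(3);L=[]
    for d,u,v in obs:
        o,r=ray(d,u,v); r=r/np.linalg.norm(r);P=np.eye(3)-np.outer(r,r);A+=P;b+=P@o;L.append((P,o))
    p=np.linalg.solve(A,b); return p,[np.linalg.norm(P@(p-o)) for P,o in L]
def proj(d,p):
    T=d["Tc"]; c=T[:3,:3].T@(np.array(p)-T[:3,3]); x,y=c[0]/c[2],c[1]/c[2]; k=1+d["k1"]*(x*x+y*y)
    m=d["mtx"]; return m[0,0]*x*k+m[0,2], m[1,1]*y*k+m[1,2]
E
python3 - <<'E'
from h import *
import pickle
D={n:grab(n) for n in("scene","top")}
pickle.dump(D,open("d0.pkl","wb"))
for n in D: 
    cv2.imwrite(f"pics/{n}0.png",cv2.resize(D[n]["color"][:,:,::-1],(800,500)))
    print(n,D[n]["mtx"],D[n]["k1"],D[n]["T"].round(3))
s=get_state();print(s);print(pinch_z)
E
```

```text
scene [[406.99254277   0.         315.83219194]
 [  0.         406.99254277 197.26335028]
 [  0.           0.           1.        ]] -0.029588769437530738 [[ 0.449  0.473 -0.758  1.333]
 [ 0.893 -0.222  0.39  -0.452]
 [ 0.016 -0.853 -0.522  0.751]
 [ 0.     0.     0.     1.   ]]
top [[452.12946249   0.         325.77283981]
 [  0.         452.12946249 195.1171375 ]
 [  0.           0.           1.        ]] -0.01686085641476845 [[ 1.800e-02 -9.990e-01  4.200e-02  3.790e-01]
 [-1.000e+00 -1.800e-02  2.300e-02 -1.000e-03]
 [-2.200e-02 -4.300e-02 -9.990e-01  1.482e+00]
 [ 0.000e+00  0.000e+00  0.000e+00  1.000e+00]]
{'clock': 0.1, 'qpos': array([-1.32603577e+00,  2.76536101e-01,  1.50602104e+00,  4.26830706e-05,
        1.36074729e+00, -1.20963966e-01]), 'qd': array([-0.00063837, -0.0010112 , -0.00513484, -0.00207847, -0.00092297,
       -0.00048517]), 'effort': array([ 2.45036426e-03, -4.17696619e+01, -2.46403456e+01, -1.62373044e-04,
        5.80073320e-03, -1.30357984e-05]), 'position': array([ 0.20554336, -0.53648003,  0.23051798]), 'ee_rot': array([-8.55542547e-04,  9.83327686e-01,  1.81840394e-01, -3.21156730e-05]), 'contact_force': array([ 0.4597972 ,  0.19484787, -0.64984815]), 'moment': array([ 0.03072252,  0.02860678, -0.02353942]), 'gripper_force': 0.0, 'width': 0.08561301143812562}
0.0187
```

View pics/scene0.png

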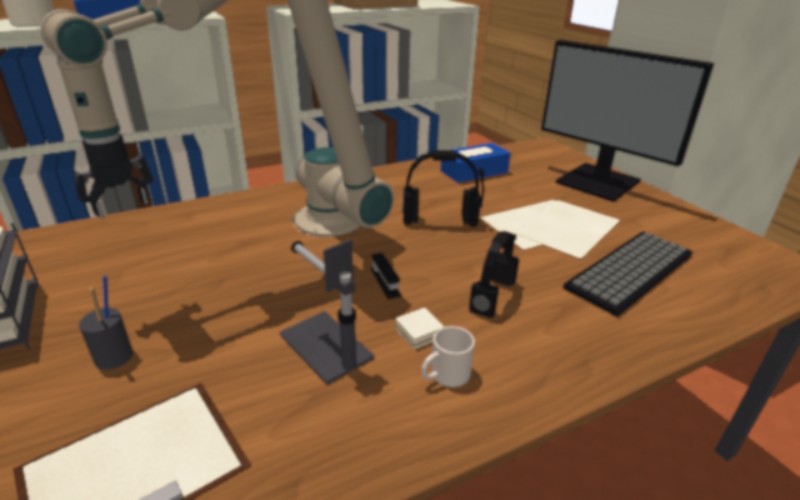

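View pics/top0.png

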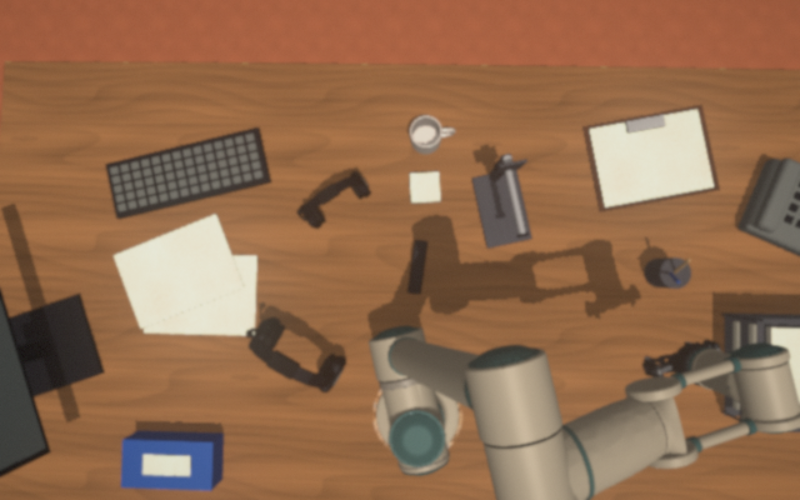

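In the scene picture (400/500 scale) there are two headsets: A at scene (493,275) / top (335,198), and B at scene (443,190) / top (297,355). In the top view A spans about 85 px (≈0.20 m) and B about 111 px (≈0.28 m), so A is the smaller one and fits 190 mm. The stand is at top (505,205), with its bar running from (522,235) to (508,165). I'll confirm this in an enlarged crop.

Run:
```python
from h import *
import pickle
D=pickle.load(open("d0.pkl","rb"))
def c(n,x,y): return cv2.resize(D[n]["color"][y:y+100,x:x+133,::-1],(400,300),interpolation=cv2.INTER_CUBIC)
a=np.vstack([np.hstack([c("top",202,110),c("scene",330,170)]),np.hstack([c("top",340,110),c("scene",195,180)])])
cv2.imwrite("pics/m.png",a)
```

```text
(no output)
```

View pics/m.png

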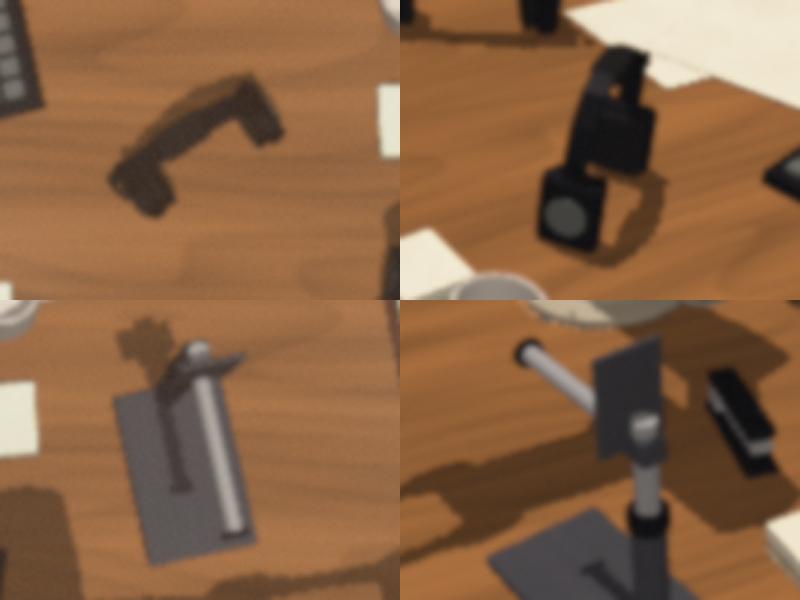

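The crop confirms A: a single arch with two cups, crown at top px ≈(268,151) and scene px ≈(405,188). The bar's free-end cap is at top px ≈(417.7,187) and scene px ≈(237.6,197.3). Now I'll triangulate them.

Run:
```python
from h import *
import pickle
D=pickle.load(open("d0.pkl","rb"));t,s=D["top"],D["scene"]
for d in(t,s): d["Tc"]=d["T"]
np.set_printoptions(precision=4,suppress=True)
k=1/3.0
print("cap",tri((t,340+233*k,110+231*k),(s,195+128*k,180+52*k)))
print("crown",tri((t,202+200*k,110+125*k),(s,330+225*k,170+53*k)))
F=[onz(t,340+a*k,110+b*k,.012) for a,b in[(113,98),(215,75),(255,242),(152,265)]]
print("foot",np.array(F),np.mean(F,0))
e=(F[1]+F[0]-F[2]-F[3])/2; print("len",np.hypot(*e[:2]),"yaw",np.degrees(np.arctan2(e[1],e[0])))
# bar rear visible end just in front of plate, at z~.2
for z in(.18,.2,.22): print(z,onz(t,340+203*k,110+78*k,z),onz(t,340+233*k,110+231*k,z))
print("band ends",[onz(t,202+a*k,110+b*k,.13) for a,b in[(150,160),(245,95)]])
print("cups low corners", [onz(t,202+a*k,110+b*k,.08) for a,b in[(152,215),(278,135)]])
```

```text
cap (array([ 0.4608, -0.2283,  0.209 ]), [np.float64(0.0022364440584873536), np.float64(0.0022364440584875024)])
crown (array([0.565 , 0.2075, 0.1833]), [np.float64(0.013883445716706869), np.float64(0.01388344571670677)])
foot [[ 0.6154 -0.1344  0.012 ]
 [ 0.6423 -0.2448  0.012 ]
 [ 0.4611 -0.2898  0.012 ]
 [ 0.4343 -0.1789  0.012 ]] [ 0.5383 -0.212   0.012 ]
len 0.1866107078112248 yaw 13.874115556036921
0.18 [ 0.6091 -0.2055  0.18  ] [ 0.4619 -0.2357  0.18  ]
0.2 [ 0.6056 -0.2023  0.2   ] [ 0.4606 -0.2321  0.2   ]
0.22 [ 0.602  -0.1992  0.22  ] [ 0.4594 -0.2285  0.22  ]
band ends [array([0.5281, 0.2536, 0.13  ]), array([0.5952, 0.1593, 0.13  ])]
cups low corners [array([0.4762, 0.2594, 0.08  ]), array([0.5618, 0.1299, 0.08  ])]
```

The cap sits at (0.461,-0.228,0.209), so the bar top is ≈0.217, inside the 190-235 mm range. The stand yaw is ≈13°, and its origin from the foot agrees with cap + 85 mm. The headset crown is at ≈(0.565,0.21), height OK. On the way there I'll look at the stand with the wrist camera.

Call:
send_rows:
  steps: [1,0,0,-4.8,0,1,0,0,-4.8,0,1,0,0,-4.8,0,1,0,0,-4.6,0,1,4.2,-2.4,0,0,1,4.2,-2.4,0,0,1,4.2,-2.4,0,0,1,4.2,-2.4,0,0,1,4.2,-2.4,0,0,1,4.2,-2.4,0,0,1,4.2,-2.4,0,0,1,4.2,-2.4,0,0]

```text
clock: 1.3
position: [0.4515, -0.2357, 0.4211]
ee_rot: [-0.0, 0.983, 0.182, -0.0]
contact_force: [0.3, -0.5, -0.5]
width: 0.0853
gripper_force: 0.0
```

Call:
send_rows:
  steps: [1,0,0,0,0,1,0,0,0,0]

```text
clock: 1.5
position: [0.4511, -0.2366, 0.4209]
ee_rot: [-0.0, 0.983, 0.183, -0.001]
contact_force: [-0.2, 0.0, -0.0]
width: 0.0853
gripper_force: 0.0
```

Run:
```python
from h import *
import pickle
d=grab("wrist");pickle.dump(d,open("w1.pkl","wb"))
cv2.imwrite("pics/w1.png",d["color"][:,:,::-1])
np.set_printoptions(precision=4,suppress=True)
print(d["mount"],d["mtx"],Tw(),get_state()["qpos"])
```

```text
[[-0.0003 -0.9598 -0.2807  0.0712]
 [ 1.     -0.0005  0.0007  0.0002]
 [-0.0009 -0.2807  0.9598 -0.1436]
 [ 0.      0.      0.      1.    ]] [[353.6608   0.     322.322 ]
 [  0.     353.6608 194.9192]
 [  0.       0.       1.    ]] [[ 0.9336  0.3582 -0.0013  0.4505]
 [ 0.3582 -0.9336 -0.0004 -0.2376]
 [-0.0013 -0.0001 -1.      0.4209]
 [ 0.      0.      0.      1.    ]] [-0.6213  0.1277  1.2441 -0.0011  1.7706  0.5829]
```

View pics/w1.png

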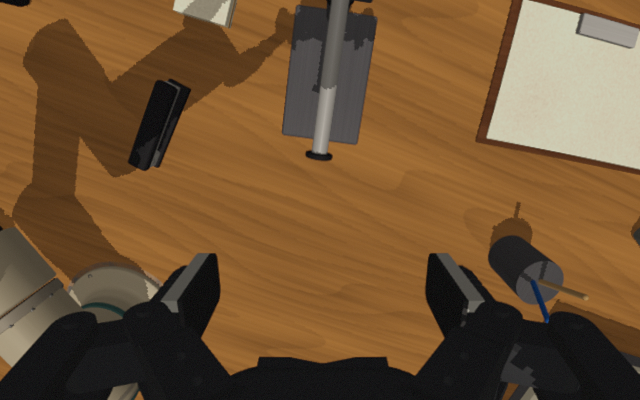

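The wrist view shows the bar from the cap at (319,155) up to (341,5). The stapler is at (160,125), the note block at (205,8) and the pen cup at (525,265).

Run:
```python
from h import *
import pickle
D=pickle.load(open("d0.pkl","rb"));t,s=D["top"],D["scene"]
for d in(t,s): d["Tc"]=d["T"]
w=pickle.load(open("w1.pkl","rb"))
np.set_printoptions(precision=4,suppress=True);k=1/3
T=(t,340+233*k,110+231*k);S=(s,195+128*k,180+52*k);W=(w,319,155)
for o in((T,S,W),(T,W),(S,W)): print(tri(*o))
# bar edges in w1: gray-level rows
g=w["color"].astype(int).sum(2)
for r in(20,60,100,115,130,145): print(r,g[r,300:365:2])
for r in(60,): pass
```

```text
(array([ 0.4599, -0.229 ,  0.2089]), [np.float64(0.001439763475808607), np.float64(0.003191152631136205), np.float64(0.0020324008804775704)])
(array([ 0.4595, -0.2299,  0.2139]), [np.float64(0.0004116872653326154), np.float64(0.00041168726533258364)])
(array([ 0.4592, -0.2282,  0.208 ]), [np.float64(0.002530965454414343), np.float64(0.0025309654544143313)])
20 [141 133 139 140 135 144 141 144 140 141 139 142 142 142 143 255 273 290
 296 311 284 267 250 187 142 144 140 145 145 142 143 145 139]
60 [230 239 231 235 240 233 233 233 231 234 146 142 241 272 280 296 303 291
 271 250 232 234 239 236 240 232 230 231 231 236 236 240 230]
100 [231 240 234 235 243 233 227 235 233 266 383 422 458 484 461 425 388 301
 236 243 236 243 235 234 235 234 231 235 240 228 237 221 236]
115 [241 236 240 243 242 231 241 237 263 381 424 458 490 463 425 384 304 244
 245 244 245 250 232 241 241 239 237 244 233 240 228 230 266]
130 [237 246 251 240 239 249 244 269 382 427 459 501 462 425 381 286 248 246
 249 248 250 236 248 254 241 243 245 242 245 216 312 312 316]
145 [292 282 288 308 310 315 293 382 430 464 513 465 421 378 304 324 320 318
 316 313 311 314 316 309 312 315 308 292 313 315 316 310 315]
```

Run:
```python
from h import *
import pickle
w=pickle.load(open("w1.pkl","rb"));np.set_printoptions(precision=4,suppress=True)
for z in(.203,.209):
    P=np.array([onz(w,u,v,z) for u,v in((338,20),(326.8,100),(325,115),(323,130),(321.2,145))])
    e=P[0]-P[-1]; a=np.arctan2(e[1],e[0]); u=np.array([np.cos(a),np.sin(a)])
    cap=onz(w,319,155,z)[:2]
    print(z,P[-1],"yaw",np.degrees(a),"cap",cap,"origin",cap+.085*u,"home",cap+.14*u)
```

```text
0.203 [ 0.468  -0.2293  0.203 ] yaw 13.461755411715844 cap [ 0.4575 -0.2309] origin [ 0.5402 -0.2111] home [ 0.5937 -0.1983]
0.209 [ 0.4688 -0.229   0.209 ] yaw 13.461755411715833 cap [ 0.4585 -0.2306] origin [ 0.5412 -0.2108] home [ 0.5947 -0.198 ]
```

Call:
send_rows:
  steps: [1,-1.95,-4.5,0,0,1,-1.95,-4.5,0,0,1,-1,-4.5,0,0,1,2,-4.5,0,0,1,3,-3.8,0,0,1,3,-3.8,0,0,1,3,-3.8,0,0,1,3,-3.8,0,0,1,2,-3,0,0,1,1,-2,0,0]

```text
clock: 2.55
position: [0.4281, 0.1633, 0.4207]
ee_rot: [0.0, 0.983, 0.182, -0.0]
contact_force: [-0.8, -0.5, 0.1]
width: 0.0855
gripper_force: 0.0
```

Call:
send_rows:
  steps: [1,0,0,0,-8.5,1,0,0,0,-8.5,1,0,0,0,-8.5,1,0,0,0,-8.5,1,0,0,0,-8.5,1,0,0,0,-8.5,1,0,0,0,-8.5,1,0,0,0,-8.5,1,0,0,0,-8.5,1,0,0,0,-8.5,1,0,0,0,-8.5,1,0,0,0,-8.5]

```text
clock: 3.75
position: [0.4276, 0.1605, 0.4211]
ee_rot: [0.0, 0.476, 0.879, -0.0]
contact_force: [-1.1, 1.2, -0.0]
width: 0.0852
gripper_force: 0.0
```

Run:
```python
from h import *
import pickle
d=grab("wrist");pickle.dump(d,open("w2.pkl","wb"))
cv2.imwrite("pics/w2.png",d["color"][:,:,::-1])
```

Call:
send_rows:
  steps: [1,0,4.5,0,0,1,0.4,4.5,0,0,1,0,4.5,0,0,1,0,0.5,0,0,1,0,0,0,0]

```text
clock: 4.3
position: [0.5438, 0.241, 0.4195]
ee_rot: [-0.001, 0.479, 0.878, -0.001]
contact_force: [0.2, -0.3, -0.1]
width: 0.0852
gripper_force: 0.0
```

Run:
```python
from h import *
import pickle
d=grab("wrist");pickle.dump(d,open("w3.pkl","wb"))
a=pickle.load(open("w2.pkl","rb"))["color"][40:360,240:640]; b=d["color"][40:360,120:520]
cv2.imwrite("pics/w3.png",np.hstack([a,b])[:,:,::-1])
```

```text
(no output)
```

View pics/w3.png

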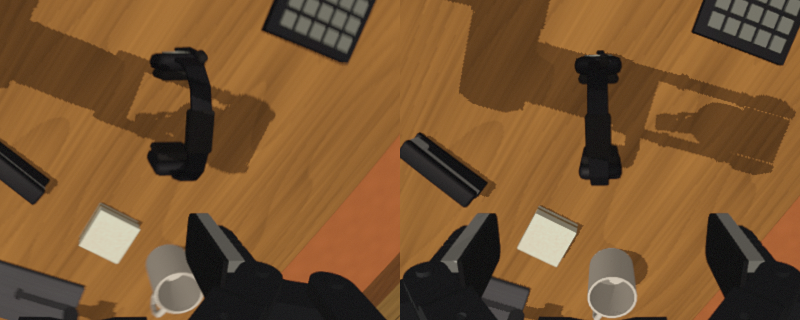

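Both wrist views show headset A: crown pad near w2 px ≈(441,171) and w3 px ≈(318,171), with the band running vertically in the image. I'll zoom in to find the pad edges.

Run:
```python
from h import *
import pickle
def f(n,x,y):
    c=pickle.load(open(n,"rb"))["color"][y:y+150,x:x+100,::-1]
    c=np.clip(c.astype(float)*2.2,0,255).astype(np.uint8)
    return cv2.resize(c,(400,600),interpolation=cv2.INTER_CUBIC)
cv2.imwrite("pics/z.png",np.hstack([f("w2.pkl",380,80),f("w3.pkl",268,80)]))
```

```text
(no output)
```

View pics/z.png

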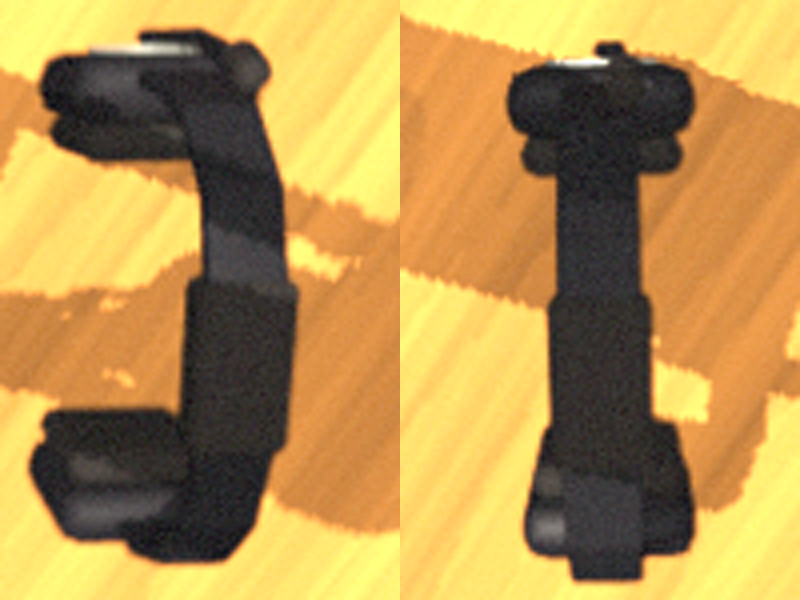

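Run:
```python
from h import *
import pickle
a,b=[pickle.load(open(n,"rb")) for n in("w2.pkl","w3.pkl")];np.set_printoptions(precision=4,suppress=True)
A=lambda x,y:(a,380+x/4,80+y/4); B=lambda x,y:(b,268+(x-400)/4,80+y/4)
print("camW3",b["Tc"][:3,3])
p1,r1=tri(A(297,285),B(649,297));p2,r2=tri(A(285,450),B(651,472));print(p1,r1,p2,r2,"len",np.linalg.norm(p1-p2))
for z in(.168,.173,.178):
  C=np.array([onz(*B(*q),z) for q in((549,297),(649,297),(651,472),(552,472))])
  c=C.mean(0);ey=(C[0]+C[1]-C[2]-C[3])/2;ex=(C[1]+C[2]-C[0]-C[3])/2
  print(z,c,"len",np.linalg.norm(ey),"wid",np.linalg.norm(ex),"yaw y",np.degrees(np.arctan2(ey[1],ey[0])),"yaw x",np.degrees(np.arctan2(ex[1],ex[0])))
T=Tw();print("tool x yaw",np.degrees(np.arctan2(T[1,0],T[0,0])),T[:3,3])
d=T[:3,:3].T@(np.r_[np.mean([onz(*B(*q),.173) for q in((549,297),(649,297),(651,472),(552,472))],0)[:2],.158]-T[:3,3]);print("shift cm",d*100)
```

```text
camW3 [0.5057 0.3009 0.5631]
[0.5485 0.248  0.1702] [np.float64(0.00025726562096518613), np.float64(0.00025726562096523963)] [0.5757 0.2071 0.1731] [np.float64(0.0009621459875158733), np.float64(0.0009621459875159198)] len 0.04916279686778513
0.168 [0.5509 0.2187 0.168 ] len 0.05151154682154211 wid 0.028534051996408526 yaw y 123.34959345969138 yaw x 32.7894685854048
0.173 [0.5503 0.2198 0.173 ] len 0.05085959571969371 wid 0.028172913420941144 yaw y 123.34959345969142 yaw x 32.789468585404634
0.178 [0.5497 0.2208 0.178 ] len 0.050207644617845326 wid 0.027811774845473636 yaw y 123.34959345969148 yaw x 32.78946858540469
tool x yaw 122.7770179251069 [0.5427 0.2406 0.4205]
shift cm [-2.1669 -0.4259 26.2553]
```

The pad's top face triangulates to z≈0.172 (should be 0.173), 51×28 mm (should be 52×30), with its centre at (0.550,0.220) and yaw aligned. That is consistent, so I'll grasp with the TCP at z≈0.157.

Call:
send_rows:
  steps: [1,-1.1,-0.2,4,0,1,-1.05,-0.2,4.5,0,1,0,0,4.5,0,1,0,0,4.5,0,1,0,0,4,0,1,0,0,2,0,1,0,0,1.5,0,1,0,0,1,0,1,0,0,0,0,1,0,0,0,0]
  newtons: 30

```text
clock: 5.35
position: [0.551, 0.2214, 0.1626]
ee_rot: [0.001, 0.478, 0.878, 0.001]
contact_force: [0.9, 0.2, -0.1]
width: 0.0853
gripper_force: 0.0
```

Run:
```python
from h import *
np.set_printoptions(precision=4,suppress=True)
T=Tw();print(T[:3,3],get_state()["contact_force"],"to centre cm",T[:3,:3].T@(np.array([.5503,.2198,.1565])-T[:3,3])*100)
```

```text
[0.551  0.2214 0.1626] [ 0.9035  0.1521 -0.1075] to centre cm [-0.095  -0.1448  0.6078]
```

Call:
send_rows:
  steps: [1,-0.1,-0.15,0.3,0,1,0,0,0.3,0,1,0,0,0,0,-0.2,0,0,0,0,-0.6,0,0,0,0,-1,0,0,0,0,-1,0,0,0,0,-1,0,0,0,0,-1,0,0,0,0,-1,0,0,0,0]
  newtons: 35

```text
clock: 6.35
position: [0.5503, 0.2202, 0.1555]
ee_rot: [0.0, 0.477, 0.879, 0.0]
contact_force: [-0.3, 0.7, 1.1]
width: 0.0293
gripper_force: 36.2
```

Call:
send_rows:
  steps: [-1,0,0,0,0,-1,0,0,0,0,-1,0,0,-1,0,-1,0,0,-1,0,-1,0,0,0,0]

```text
clock: 6.85
position: [0.551, 0.2204, 0.177]
ee_rot: [0.001, 0.477, 0.879, 0.001]
contact_force: [0.8, 0.1, -1.3]
width: 0.0294
gripper_force: 35.9
```

Grasped at 29.3 mm opening, and it is lifting. Next I raise it to z≈0.42 and turn it to the stand's yaw.

Call:
send_rows:
  steps: [-1,0,0,-2,0,-1,0,0,-3,0,-1,0,0,-4,0,-1,0,0,-4,0,-1,0,0,-4,0,-1,0,0,-4,0,-1,0,0,-2.3,3.4,-1,0,0,-1,6,-1,0,0,0,6,-1,0,0,0,4,-1,0,0,0,0,-1,0,0,0,0]

```text
clock: 8.05
position: [0.5499, 0.2201, 0.418]
ee_rot: [-0.0, 0.618, 0.786, -0.0]
contact_force: [-0.2, -0.0, -1.7]
width: 0.0292
gripper_force: 35.9
```

Run:
```python
from h import *
np.set_printoptions(precision=4,suppress=True)
s=get_state();T=Tw();print(T[:3,3],s["contact_force"],s["moment"],np.degrees(np.arctan2(T[1,0],T[0,0])),"to cm",T[:3,:3].T@(np.array([.507,-.219,.42])-T[:3,3])*100)
```

```text
[0.5499 0.2201 0.418 ] [-0.1762 -0.0201 -1.6827] [-0.0454  0.0152 -0.0128] 103.64541801730893 to cm [-41.6618 -14.5266  -0.1835]
```

Call:
send_rows:
  steps: [-1,-1.5,-1.5,0,0,-1,-2.5,-2,0,0,-1,-3.5,-2,0,0,-1,-4,-2,0,0,-1,-4.2,-2,0,0,-1,-4.2,-1.5,0,0,-1,-4.2,-1.2,0,0,-1,-4.2,-1,0,0,-1,-4.2,-0.5,0,0,-1,-4,-0.5,0,0,-1,-3,-0.3,0,0,-1,-2,0,0,0]

```text
clock: 9.25
position: [0.5062, -0.2196, 0.4179]
ee_rot: [-0.0, 0.619, 0.785, -0.0]
contact_force: [-0.3, 0.5, -1.4]
width: 0.029
gripper_force: 35.9
```

Call:
send_rows:
  steps: [-1,0,0,0,0,-1,0,0,0,0,-1,0,0,0,0]

```text
clock: 9.55
position: [0.5063, -0.216, 0.4185]
ee_rot: [-0.0, 0.618, 0.786, 0.0]
contact_force: [-0.4, 0.4, -1.7]
width: 0.0292
gripper_force: 35.9
```

Run:
```python
from h import *
import pickle
np.set_printoptions(precision=4,suppress=True)
s=get_state();T=Tw();print(T[:3,3],s["contact_force"],s["moment"],np.degrees(np.arctan2(T[1,0],T[0,0])),"to cm",T[:3,:3].T@(np.array([.507,-.219,.42])-T[:3,3])*100)
w=grab("wrist");sc=grab("scene");pickle.dump((w,sc),open("p4.pkl","wb"))
cv2.imwrite("pics/p4.png",np.hstack([cv2.resize(w["color"],(400,250)),cv2.resize(sc["color"][60:310,100:350],(400,400))[:250]]) [:,:,::-1] if 0 else np.hstack([w["color"][:,120:520],sc["color"][0:400,60:460]])[:,:,::-1])
```

```text
[ 0.5063 -0.216   0.4185] [-0.4095  0.3738 -1.6948] [ 0.0165  0.0238 -0.0438] 103.65127077486696 to cm [-0.311  -0.0023 -0.1463]
```

View pics/p4.png

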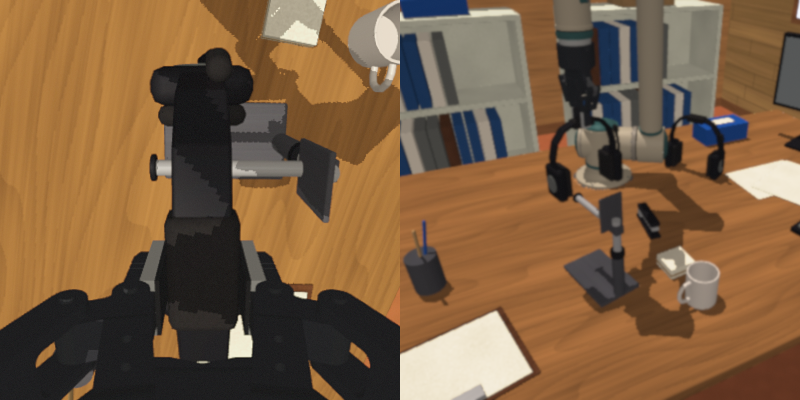

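The headset is held level over the bar. In the wrist view the cap is at (273,167) and the bar runs to (420,169). I'll check the bar line once more against the pad centre before lowering.

Run:
```python
from h import *
import pickle
np.set_printoptions(precision=4,suppress=True)
w,sc=pickle.load(open("p4.pkl","rb"))
g=w["color"].astype(int).sum(2)
for c in(280,285,360,375,385): print(c,g[155:185,c])
w1=pickle.load(open("w1.pkl","rb"));print(tri((w1,319,155),(w,273,167)))
```

```text
280 [402 401 398 400 378 381 433 477 502 523 538 570 598 602 592 571 547 524
 494 458 405 378 390 393 391 391 392 396 392 391]
285 [293 292 296 293 300 362 432 475 502 521 538 567 596 598 589 571 547 525
 499 455 364 310 359 392 399 398 397 397 396 397]
360 [305 308 305 300 303 307 330 353 362 364 371 381 397 400 484 553 559 540
 514 489 425 304 177 158 202 228 232 219 228 286]
375 [296 305 304 301 299 310 333 347 358 365 373 381 393 395 379 382 455 451
 457 484 427 295 178 168 215 246 244 251 254 258]
385 [296 301 300 299 302 308 332 344 361 368 371 376 392 397 380 372 371 360
 340 328 314 249 176 174 227 256 251 251 250 248]
(array([ 0.458 , -0.2308,  0.2072]), [np.float64(0.00022331776596937788), np.float64(0.00022331776596950498)])
```

Run:
```python
from h import *
import pickle
np.set_printoptions(precision=4,suppress=True)
w,sc=pickle.load(open("p4.pkl","rb"))
z=.208
P=np.array([onz(w,u,v,z)[:2] for u,v in((280,167.8),(285,167.9),(360,168.5),(375,168.6),(385,168.7))])
e=P[-1]-P[0];a=np.arctan2(e[1],e[0]);u=np.array([np.cos(a),np.sin(a)]);n=np.array([-u[1],u[0]])
cap=onz(w,273,167,z)[:2];print(np.degrees(a),cap,P[0])
T=Tw()
for c,aa in((P[0],a),(np.array([.469,-.229]),np.radians(13.46))):
    u=np.array([np.cos(aa),np.sin(aa)]);n=np.array([-u[1],u[0]]);d=T[:2,3]-c;print("lateral off +y",d@n,"stand x", d@u -.085+ (c-cap)@u)
```

```text
13.153647993000599 [ 0.4579 -0.2307] [ 0.465  -0.2298]
lateral off +y 0.00410275539961546 stand x -0.034469113560246095
lateral off +y 0.0040094796401847635 stand x -0.034452090527624935
```

Call:
send_rows:
  steps: [-1,-0.4,0,1.5,0,-1,0,0,3,0,-1,0,0,3.5,0,-1,0,0,3.5,0,-1,0,0,3,0,-1,0,0,2,0,-1,0,0,1,0,-1,0,0,0.5,0,-1,0,0,0,0,-1,0,0,0,0]

```text
clock: 10.65
position: [0.5081, -0.2214, 0.2396]
ee_rot: [0.001, 0.619, 0.786, 0.0]
contact_force: [0.9, 0.2, -1.7]
width: 0.0292
gripper_force: 35.9
```

Call:
send_rows:
  steps: [-1,0,0,0.2,0,-1,0,0,0.2,0,-1,0,0,0.2,0,-1,0,0,0,0,-1,0,0,0,0]

```text
clock: 11.15
position: [0.5073, -0.2212, 0.2323]
ee_rot: [-0.0, 0.619, 0.786, -0.0]
contact_force: [0.3, -0.1, -1.9]
width: 0.0287
gripper_force: 35.9
```

Call:
send_rows:
  steps: [-1,0,0,0.2,0,-1,0,0,0.2,0,-1,0,0,0.2,0,-1,0,0,0.2,0,-1,0,0,0,0,-1,0,0,0,0]

```text
clock: 11.75
position: [0.5073, -0.2212, 0.2242]
ee_rot: [-0.0, 0.619, 0.786, -0.0]
contact_force: [0.2, 0.6, -2.9]
width: 0.029
gripper_force: 35.9
```

Call:
send_rows:
  steps: [-1,0,0,0.1,0,-1,0,0,0.1,0,-1,0,0,0.1,0,-1,0,0,0,0]

```text
clock: 12.15
position: [0.5072, -0.2211, 0.2211]
ee_rot: [-0.0, 0.619, 0.786, -0.0]
contact_force: [0.3, -0.4, -1.4]
width: 0.0296
gripper_force: 35.9
```

Call:
send_rows:
  steps: [-1,0,0,0.1,0,-1,0,0,0.1,0,-1,0,0,0,0]

```text
clock: 12.45
position: [0.5072, -0.2211, 0.2191]
ee_rot: [-0.0, 0.619, 0.786, -0.0]
contact_force: [0.2, -0.2, -0.9]
width: 0.0291
gripper_force: 35.9
```

Call:
send_rows:
  steps: [-1,0,0,0.1,0,-1,0,0,0,0]

```text
clock: 12.65
position: [0.5073, -0.2212, 0.2189]
ee_rot: [0.0, 0.619, 0.786, -0.0]
contact_force: [-1.2, 0.1, 1.8]
width: 0.029
gripper_force: 36.3
```

Call:
send_rows:
  steps: [-1,0,0,0.05,0,-1,0,0,0,0]

```text
clock: 12.85
position: [0.5074, -0.2212, 0.2188]
ee_rot: [0.001, 0.619, 0.786, 0.0]
contact_force: [-1.9, 0.5, 4.6]
width: 0.0291
gripper_force: 36.8
```

Contact felt at z≈0.219 (+4.6 N). Releasing.

Call:
send_rows:
  steps: [-0.3,0,0,0,0,-0.1,0,0,0,0,0.2,0,0,0,0,0.5,0,0,0,0,0.8,0,0,0,0,0.8,0,0,0,0]
  newtons: 20

```text
clock: 13.45
position: [0.5073, -0.2212, 0.2176]
ee_rot: [-0.0, 0.619, 0.786, -0.0]
contact_force: [0.2, -0.4, -0.5]
width: 0.0769
gripper_force: 0.0
```

Call:
send_rows:
  steps: [0.8,0,0,0,0,0.8,0,0,-0.5,0,0.8,0,0,-1,0,0.8,0,0,-1.5,0,0.8,0,0,-2,0,0.8,0,0,-2.5,0,0.8,0,0,0,0]

```text
clock: 14.15
position: [0.5092, -0.2223, 0.2973]
ee_rot: [0.004, 0.619, 0.786, 0.001]
contact_force: [-0.6, 0.4, -0.1]
width: 0.0772
gripper_force: 0.0
```

Run:
```python
from h import *
import pickle
w=grab("wrist");sc=grab("scene");pickle.dump((w,sc),open("p5.pkl","wb"))
cv2.imwrite("pics/p5.png",np.hstack([w["color"][:,120:520],cv2.resize(sc["color"][110:310,150:350],(400,400))])[:,:,::-1])
print(Tw())
```

```text
[[-0.23444672  0.97212752  0.00167887  0.5075775 ]
 [ 0.97212792  0.23444865 -0.00106566 -0.22129205]
 [-0.00142957  0.00138224 -0.99999802  0.29368169]
 [ 0.          0.          0.          1.        ]]
```

View pics/p5.png

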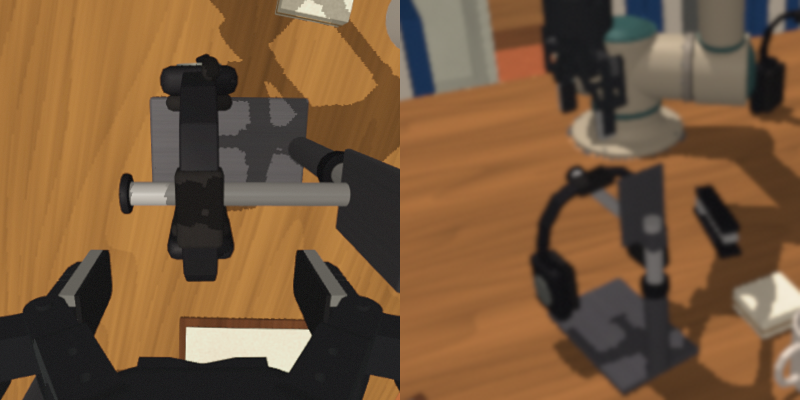

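The headset hangs on the bar with the crown pad at px (200,205), cap at (126,193) and bar at v≈193; the gripper is clear above it. I'll push with the nearly closed gripper rolled 90°, so that both finger sides bear on the pad's front face. First I move forward of the pad and roll.

Call:
send_rows:
  steps: [0.3,0,-1.5,0,-8,0,0,0,0,-8,-0.3,0,0,0,-8,-0.55,0,0,0,-8,-0.55,0,0,0,-8,-0.55,0,0,0,-8,-0.55,0,0,0,-8,-0.55,0,0,0,-8,-0.55,0,0,0,-8,-0.55,0,0,0,-8,-0.55,0,0,0,-8,-0.55,0,0,0,-2]

```text
clock: 15.45
position: [0.4921, -0.2243, 0.2914]
ee_rot: [-0.001, -0.12, 0.993, 0.001]
contact_force: [0.9, -0.7, -0.2]
width: 0.0192
gripper_force: 0.0
```

Call:
send_rows:
  steps: [-0.55,1.5,0,0,0,-0.55,1.6,0,0,0,-0.55,0,0,0,0,-0.55,0,0,0,0]

```text
clock: 15.85
position: [0.4619, -0.2321, 0.293]
ee_rot: [0.0, -0.117, 0.993, -0.0]
contact_force: [0.5, -0.8, -0.1]
width: 0.0193
gripper_force: 0.0
```

Run:
```python
from h import *
np.set_printoptions(precision=4,suppress=True)
s=get_state();T=Tw();a=np.radians(13.35);u=np.array([np.cos(a),np.sin(a)]);o=np.array([.458,-.2307])+.085*u
d=T[:2,3]-o;print("stand x,y",d@u,d@np.array([-u[1],u[0]]),"z",T[2,3],"yaw",np.degrees(np.arctan2(T[1,0],T[0,0])),s["qpos"],s["width"])
```

```text
stand x,y -0.08155413158228177 -0.0022508415515117034 z 0.2929902344935953 yaw -166.5361165586733 [-0.6005  0.1576  1.511   0.0003  1.4725 -2.4063] 0.019276449166637576
```

Call:
send_rows:
  steps: [-0.55,0,0.2,1.5,0,-0.55,0,0,2,0,-0.55,0,0,1.5,0,-0.55,0,0,1,0,-0.55,0,0,0.6,0,-0.55,0,0,0,0,-0.55,0,0,0,0]

```text
clock: 16.55
position: [0.4626, -0.2303, 0.2273]
ee_rot: [0.0, -0.118, 0.993, -0.0]
contact_force: [0.4, -0.0, 0.2]
width: 0.0196
gripper_force: 0.0
```

Call:
send_rows:
  steps: [-0.55,-0.7,0,0,0,-0.55,-0.7,0,0,0,-0.55,-0.5,0,0,0,-0.55,0,0,0.2,0,-0.55,0,0,0.2,0,-0.55,0,0,0,0]

```text
clock: 17.15
position: [0.4802, -0.2254, 0.2223]
ee_rot: [-0.0, -0.118, 0.993, 0.0]
contact_force: [0.3, 0.1, 0.2]
width: 0.0192
gripper_force: 0.0
```

Call:
send_rows:
  steps: [-0.55,-0.2,0,0,0,-0.55,-0.3,0,0,0,-0.55,-0.4,0,0,0,-0.55,-0.5,0,0,0,-0.55,-0.5,0,0,0,-0.55,-0.5,0,0,0,-0.55,-0.5,0,0,0,-0.55,-0.5,0,0,0,-0.55,-0.4,0,0,0,-0.55,-0.3,0,0,0,-0.55,-0.2,0,0,0,-0.55,0,0,0,0]

```text
clock: 18.35
position: [0.5228, -0.2154, 0.2228]
ee_rot: [0.0, -0.118, 0.993, -0.0]
contact_force: [-0.3, 0.4, -0.4]
width: 0.0191
gripper_force: 0.0
```

Run:
```python
from h import *
import pickle
np.set_printoptions(precision=4,suppress=True)
s=get_state();T=Tw();a=np.radians(13.35);u=np.array([np.cos(a),np.sin(a)]);o=np.array([.458,-.2307])+.085*u
d=T[:2,3]-o;print("stand x,y",d@u,d@np.array([-u[1],u[0]]),"z",T[2,3],s["contact_force"])
w=grab("wrist");sc=grab("scene");pickle.dump((w,sc),open("p6.pkl","wb"))
cv2.imwrite("pics/p6.png",np.hstack([w["color"][:,120:520],cv2.resize(sc["color"][110:310,150:350],(400,400))])[:,:,::-1])
```

```text
stand x,y -0.018424716598901696 -5.686191563348983e-05 z 0.22279592586987793 [-0.2826  0.4465 -0.3822]
```

View pics/p6.png

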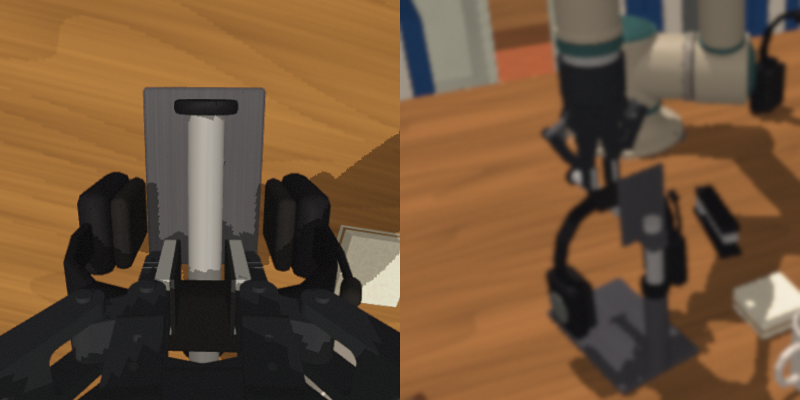

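The headset is sliding squarely: the cups are symmetric at (115,220) and (295,220) about the bar. About 47 mm remain.

Call:
send_rows:
  steps: [-0.55,-0.2,0,0,0,-0.55,-0.3,0,0,0,-0.55,-0.4,0,0,0,-0.55,-0.5,0,0,0,-0.55,-0.5,0,0,0,-0.55,-0.5,0,0,0,-0.55,-0.4,0,0,0,-0.55,-0.4,0,0,0,-0.55,-0.3,0,0,0,-0.55,-0.2,0,0,0,-0.55,-0.2,0,0,0,-0.55,0,0,0,0]

```text
clock: 19.65
position: [0.5608, -0.2062, 0.2227]
ee_rot: [0.0, -0.118, 0.993, 0.0]
contact_force: [1.1, -0.7, 0.1]
width: 0.0191
gripper_force: 0.0
```

Call:
send_rows:
  steps: [-0.55,-0.1,0,0,0,-0.55,-0.1,0,0,0,-0.55,-0.1,0,0,0,-0.55,0,0,0,0]

```text
clock: 20.05
position: [0.5634, -0.2056, 0.2227]
ee_rot: [0.0, -0.118, 0.993, 0.0]
contact_force: [-0.3, -1.1, -0.9]
width: 0.0192
gripper_force: 0.2
```

Call:
send_rows:
  steps: [-0.55,-0.1,0,0,0,-0.55,-0.1,0,0,0,-0.55,0,0,0,0]

```text
clock: 20.35
position: [0.5642, -0.2052, 0.2227]
ee_rot: [-0.001, -0.118, 0.993, 0.0]
contact_force: [-4.4, -0.4, 0.5]
width: 0.019
gripper_force: 2.2
```

Call:
send_rows:
  steps: [-0.55,-0.1,0,0,0,-0.55,0,0,0,0]

```text
clock: 20.55
position: [0.5642, -0.2052, 0.2227]
ee_rot: [-0.002, -0.118, 0.993, -0.0]
contact_force: [-6.9, -1.5, 2.5]
width: 0.0194
gripper_force: 3.3
```

Run:
```python
from h import *
import pickle
np.set_printoptions(precision=4,suppress=True)
s=get_state();print(s["position"],s["contact_force"],s["moment"])
sc=grab("scene");w=grab("wrist");pickle.dump((w,sc),open("p7.pkl","wb"))
```

```text
[ 0.5642 -0.2052  0.2227] [-6.9419 -1.5035  2.5441] [-0.2546  1.0293 -0.0985]
```

Firm stop at 7 N, and the moment arm puts the contact near the fingertips, i.e. band against plate. Backing off and rising.

Call:
send_rows:
  steps: [-0.55,0.1,0,0,0,-0.55,0.2,0,0,0,-0.55,0.4,0,0,0,-0.55,0.8,0,0,0,-0.55,1,0,0,0,-0.55,0.5,0,-1,0,-0.55,0,0,-3,0,-0.55,0,0,-4,0,-0.55,1,0,-4,0,-0.55,3,0,-3,0,-0.55,3,0,0,0,-0.55,0,0,0,0]

```text
clock: 21.85
position: [0.4662, -0.229, 0.3759]
ee_rot: [0.001, -0.117, 0.993, -0.002]
contact_force: [0.6, 0.5, -0.0]
width: 0.019
gripper_force: 0.0
```

Call:
send_rows:
  steps: [-0.55,2,0,-2,0,-0.55,3,0,-2,0,-0.55,0,0,0,0,-0.55,0,0,0,0]

```text
clock: 22.25
position: [0.4206, -0.2401, 0.4134]
ee_rot: [0.001, -0.118, 0.993, -0.0]
contact_force: [0.4, -0.3, -0.3]
width: 0.0193
gripper_force: 0.0
```

Run:
```python
from h import *
import pickle
sc=grab("scene");w=grab("wrist");t=grab("top");pickle.dump((w,sc,t),open("p8.pkl","wb"))
cv2.imwrite("pics/p8.png",np.vstack([np.hstack([w["color"][0:400:,120:520],cv2.resize(sc["color"][110:310,150:350],(400,400))]),cv2.resize(t["color"][70:170,220:620],(800,200))])[:,:,::-1])
print(Tw()[:3,3])
```

```text
[ 0.42088003 -0.23971383  0.41171198]
```

View pics/p8.png

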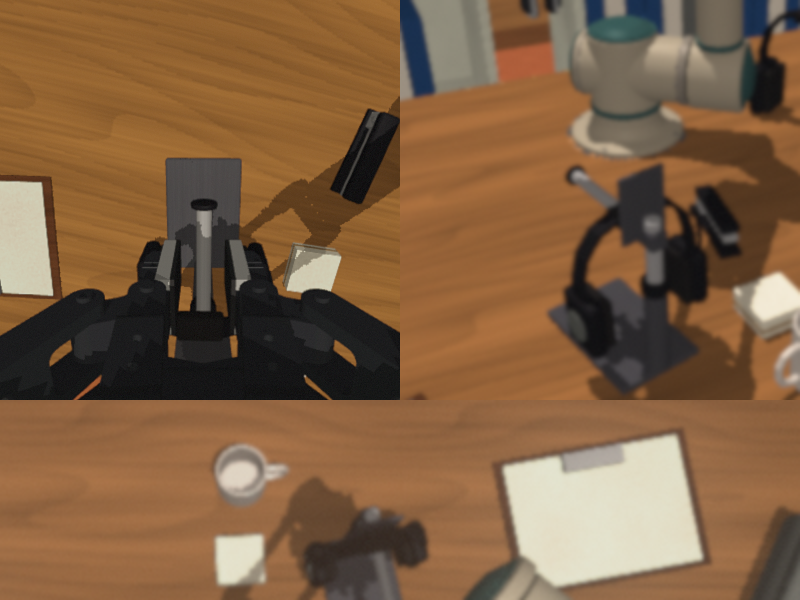

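The headset hangs at the plate, cups symmetric. The mug, note block and stapler are where they were. A numeric check of the pad-to-plate gap from the wrist picture:

Run:
```python
from h import *
import pickle
w,sc,t=pickle.load(open("p8.pkl","rb"))
g=w["color"].astype(int).sum(2)
print(g[295:350,309:314].mean(1).astype(int)); print(g[295:350,333:338].mean(1).astype(int))
a=np.radians(13.35);u=np.array([np.cos(a),np.sin(a)]);n=np.array([-u[1],u[0]]);o=np.array([.458,-.2307])+.085*u
P=lambda x,y,z:np.round(proj(w,[*(o+x*u+y*n),z]),1)
print("cap",P(-.085,0,.21),"pad front low/top, y=+-10")
for y in(-.01,.01): print(P(.04,y,.218),P(.04,y,.236),P(.07,y,.236),P(.07,y,.25),P(.07,y,.288))
```

```text
[228 244 244 241 229 177 155 143 124 107 104 108 110 106  95  77  53  44
  53  46  50  45  52  55  57  54  58  62  65  62  59  59  59  59  57  60
  57  59  58  61  60  57  56  59  59  78  97 107 104 103 105 103 104 104
 103]
[187 190 192 185 169 154 144 128 130 114  95  97  97  98  97  90  73  48
  46  45  43  48  50  49  57  56  60  59  67  58  59  61  63  60  57  65
  56  53  64  57  58  56  65  64  58  63  84 100 103 100 100 103 103 104
 102]
cap [323.  202.8] pad front low/top, y=+-10
[313.6 312. ] [313.2 322. ] [313.3 345.1] [313. 354.] [312.  381.6]
[331.6 312.1] [332.  322.1] [331.6 345.1] [331.9 354.1] [332.9 381.7]
```

Taking the cap centre at x≈-79, the bar, stop position (TCP 30 mm vs 29 expected) and pad/plate edge (v=341 vs 340.5) all agree that the pad is against the plate. Handing in.

```bash
python3 -c "
from rig import *
print(get_state()['contact_force']);print(sign_off())"
```

```text
[ 0.49302619 -0.20528541  0.55265805]
the job is handed in; nothing more can be done
None
```

The headset hangs freely on the bar with its headband up against the end plate, as far as the contact force and pictures show; the mug, stapler and note block were not touched, and the job was handed in at about 22 s.

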